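# Load the sample jars on the clamping platform, cover them and lock both clamps

## Robot

A 6-joint arm with a two-finger parallel gripper is mounted at the origin on a cart in front of the work surface, level with it; the furniture and walls round the work are solid. World frame = base frame: x ahead of the robot, y to its left, z up, the work surface at z = 0. Lengths are in mm, angles in rad, forces in N, time in s.
With the tool pointing down it reaches from about 350 to 725 mm from the base axis. Payload 4.3 kg.
Tool frame: the origin (TCP) lies midway between the tips of the shut fingers; the grasp point (between the pads) lies 19 mm behind it; z points along the fingers, y is the line along which they close (so a half turn about z gives the same grasp; the last joint's range is limited). The gripper opens to 85 mm and grips with 20 to 120 N. Pads are 22 mm wide; open, the fingers measure 114 mm over their backs; the gripper's body (76 mm by 85 mm) begins 54 mm behind the grasp point. The pads swing forward as they close: fully open they stand 13 mm farther back than shut.
Start: joints at [1.195, 0.377, 0.081, 1.274, 0, 1.46], TCP at [151.047, 554.844, 231.329] pointing down, gripper open.
Joint ranges: [-2.72, 2.72], [-0.84, 1.66], [-1.02, 1.22], [-1.77, 2.12], [-1.37, 1.28], [-3.14, 3.14]. Speed limits (rad/s): [2.57, 2.57, 3.14, 3.14, 3.14, 3.14].

## Interface

Orientations are given as [roll, pitch, yaw] about the fixed x, y, z axes, in that order (R = Rz(yaw) Ry(pitch) Rx(roll)).
In Python, from bench import ctrl, viewer gives the robot as it stands. The module is installed in compiled form; this text tells all that it offers.
- The arm moves only by the tool servo_tool, never from a script. Its argument "plan" is a list of rows, each a list of 6 numbers: the shift along the tool's x, y, z as a fraction of full scale, then the turn, a rotation vector about the tool's x, y, z as a fraction of full scale. In form: [[dx, dy, dz, ax, ay, az], ...]. A call has 1 to 10 rows; each row is the pose to reach, as a shift and turn from the pose commanded when the call began, along the tool's axes at that moment; what a row does not reach only later rows make up. Full scale, the value 1, is 25 cm for a shift and 120 degrees for a turn. A row lasts 1/8 s, in which the tool goes at most 62.5 mm and 10.7 degrees, less where a joint would pass 70% of its speed; a pose out of reach is approached as far as the arm can. A call with a number of a shift or a turn outside -1 to 1 is refused whole. A call with a gripper value outside its range is refused whole. "gripper" is the opening, from -1 (shut) to 1 (fully open), set as the call begins (left out, the last holds). The fingers move at their own pace and stop on an object; "squeeze" is the grip in N (left out, the last holds). Time passes only in rows, so rows that repeat a pose let the fingers close. It gives the time, the measured TCP pose, the force, the opening and the grip force at its end, in the units of the state.
- ctrl.sense(): the state, without advancing time (a new reading comes with each control period).
- viewer.get_image(name): name is "scene" or "top" or "wrist"; returns the picture (480x640x3 uint8, blue, green, red); there is no depth.
- viewer.camera_info(name): a dict with "fx", "fy", "cx", "cy" (pixels), "camera_from_world" (4x4, takes a point from world to camera coordinates). Camera axes: x right, y down, z forward; pixel columns grow to the right and rows downward; lengths in mm; the calibration is good to about 2 mm. A picture is of the moment at which its call begins: read the wrist's pose just before it. camera_info takes no time and is no camera call; for the wrist camera it gives the pose at the moment of the call.
- ctrl.close_job(): hands the job in; it is judged then, once.
Trained networks look in the newest picture that a camera, given by its name, has taken for a name from the list of things; names that differ only in an ending like _2 or _b are one class to them, and where a whole thing is asked for, a point or a joint stands for the part that bears it (a point fixed in the world has none). Each returns a list of dicts, best first, with "confidence" (0 to 1); they miss things now and then, are a little off and sometimes report something else, mostly with a low value. They report only what shows in the picture. A call takes as long as a camera call.
- viewer.trace(camera, label): "mask" (480x640 bool, what is visible of it) and "bbox" ([left, top, right, bottom] in pixels, round what is visible of it).
- viewer.place_of(camera, label): "at" ([column, row] in pixels: a listed point, or the origin of a listed thing).
The state is a dict: "time_s": time; "joint_positions": joint angles; "qd": joint speeds; "tau": joint torques, N m; "position": TCP position; "tcp_rot": TCP orientation; "ft_force": force on the tool from outside, world axes, zero at the start; "torque": the same for the moment, N m; "finger_gap": finger opening in mm; "grip_force": force on a finger pad.
Only numpy, scipy, OpenCV 4.12 (cv2) and the standard library are available. Lean on these libraries where they do the work, as an engineer would, in place of code of your own. Each camera call takes 0.05 s, during which the arm holds its last target. There are 200 camera calls.

## Task

A black rubber stopper was left in the pan of the jar platform: take it out and leave it in the small steel tray. Stand every cream sample jar that stands about the worktop upright in the pan, then put the grey cover over them, fully down on the platform, and only then turn both end clamps clockwise until they click past their detents and lock. Leave the other things on the worktop where they are.

Things in the scene. Friction and masses are not known exactly. Their poses are not given: they have to be found in the camera images.
- platform: Aluminium jar platform, fixed at the worktop edge: plate 92 (x) by 300 (y) mm, 6 thick, a clamp at each y end, a pan in the middle. Pan floor 6 mm above the worktop, framed by a steel rim whose top is 16 mm above the worktop, 64 by 175 mm inside, 72 by 183 outside: room for three jars in a row along y, 56 mm apart. Origin: centre of the underside; x away from the robot, y left, small yaw.
- cover: Loose grey cover, a box open below, 86 (x) by 197 (y) by 56 mm tall, walls 4, 0.35 kg; a steel lug (16 long, 24 wide, 8 thick) at the foot of each short end. Goes over the pan's rim, centred, either way round, with 3 mm to spare all round; resting on the plate its origin is 6 mm above the platform's. Origin: centre of its lower edge plane; y along its length and handle, z up.
- cover_handle (a point): Centre of the cover's black bar handle, 81 mm above the cover's lower edge, over its centre of mass. The bar is 84 mm long (along the cover's y), 16 mm wide and 18 mm tall (72 to 90 mm above the lower edge), with 16 mm free under it.
- clamp_left (a joint): Clamp at the left (+y) end, rad, about a vertical axis 131 mm from the platform's centre: 0 open, grows CLOCKWISE seen from above, 1.3 locked (stops there). An over-centre spring detent resists up to 0.15 N m; past 0.65 it snaps on to 1.3, short of that it springs back to 0. Its steel tongue (30 mm long, 12 wide, underside 16 mm above the worktop) swings over the cover's lug and jams on a cover not fully down.
- clamp_right (a joint): Clamp at the right (-y) end, rad, about a vertical axis 131 mm from the platform's centre: 0 open, grows CLOCKWISE seen from above, 1.3 locked (stops there). An over-centre spring detent resists up to 0.15 N m; past 0.65 it snaps on to 1.3, short of that it springs back to 0. Its steel tongue (30 mm long, 12 wide, underside 16 mm above the worktop) swings over the cover's lug and jams on a cover not fully down.
- knob_left (a point): Centre of the left clamp's black grip bar, on its axis, 75 mm above the worktop. Bar 38 mm long, 12 mm wide, 22 mm tall (64 to 86 mm above the worktop) on a 10 mm stem. Own x axis lies along the bar, in the direction of the tongue, and turns with it (inward, at the platform's centre, when locked); z up.
- knob_right (a point): Centre of the right clamp's black grip bar, on its axis, 75 mm above the worktop. Bar 38 mm long, 12 mm wide, 22 mm tall (64 to 86 mm above the worktop) on a 10 mm stem. Own x axis lies along the bar, in the direction of the tongue, and turns with it (inward, at the platform's centre, when locked); z up.
- jar_a: Cream-white sample jar with its lid on, standing upright: body 45 mm in diameter, the lid (its upper 16 mm, from 24 mm to 40 mm height) 49 mm in diameter; 40 mm tall in all, about 45 g. Origin: centre of its underside, z up. May be absent in some runs.
- jar_b: Cream-white sample jar with its lid on, standing upright: body 45 mm in diameter, the lid (its upper 16 mm, from 24 mm to 40 mm height) 49 mm in diameter; 40 mm tall in all, about 45 g. Origin: centre of its underside, z up. May be absent in some runs.
- jar_c: Cream-white sample jar with its lid on, standing upright: body 45 mm in diameter, the lid (its upper 16 mm, from 24 mm to 40 mm height) 49 mm in diameter; 40 mm tall in all, about 45 g. Origin: centre of its underside, z up. May be absent in some runs.
- stopper: Black rubber stopper, tapered, wide end up: 34 mm in diameter at the top, 28 mm tall, 30 g. Origin: centre of its underside, z up. Starts standing in the pan.
- dish: Small open steel tray, loose, 84 mm square and 14 mm high, walls and floor 3 mm, 0.25 kg. Origin: centre of its underside, x and y along its sides.
- timer: Bystander: white digital timer, 56 x 66 x 16 mm, lying on the worktop. Origin: centre of its underside.
- beaker_small: Bystander: clear beaker, 61 mm in diameter, 73 mm tall. Origin: centre of its underside.
- tweezers: Bystander: steel tweezers 124 mm long lying on the worktop. Origin: centre of the underside.

How it is judged (in metres and radians):
On the way, in this order (a step that is already met when the one before it is completed fails the run):
1. every jar present stands upright in the pan (x of jar_a in the frame of platform between -0.014 and 0.014 m and y of jar_a in the frame of platform between -0.07 and 0.07 m and z of jar_a in the frame of platform between 0.002 and 0.01 m and angle between each of jar_a, jar_b, jar_c's own z axis and vertical below 0.12 rad and x of jar_b in the frame of platform between -0.014 and 0.014 m and y of jar_b in the frame of platform between -0.07 and 0.07 m and z of jar_b in the frame of platform between 0.002 and 0.01 m and x of jar_c in the frame of platform between -0.014 and 0.014 m and y of jar_c in the frame of platform between -0.07 and 0.07 m and z of jar_c in the frame of platform between 0.002 and 0.01 m), for 0.2 s.
2. the cover is fully down over the pan while both clamps are still open (z of cover in the frame of platform between 0.003 and 0.0085 m and horizontal distance between cover and platform below 0.007 m and angle between the y axis of cover and the y axis of platform, either way round below 0.08 rad and angle between cover's own z axis and vertical below 0.04 rad and value of joint each of clamp_left, clamp_right below 0.4 rad), for 0.2 s.
3. both clamps are locked (value of joint each of clamp_left, clamp_right above 1.1 rad), for 0.2 s.
At the end, for the whole second after the job is handed in: Every jar present stands upright in the pan; the cover rests on the plate (within 7 mm of centre, 0.08 rad of the platform's direction, not tilted); both clamps are past their detents (over 1.1 rad); the stopper lies in the small steel tray; all is at rest (all of step 1 and all of step 3 and z of cover in the frame of platform between 0.003 and 0.0085 m and horizontal distance between cover and platform below 0.007 m and angle between the y axis of cover and the y axis of platform, either way round below 0.08 rad and angle between cover's own z axis and vertical below 0.04 rad and x of stopper in the frame of dish between -0.034 and 0.034 m and y of stopper in the frame of dish between -0.034 and 0.034 m and z of stopper in the frame of dish between 0 and 0.025 m and linear speed of each of cover, stopper below 0.02 m/s); the robot touches nothing.
It fails at once if a bystander (timer, beaker, tweezers) is pushed more than 4 cm from its place (distance of any of timer, beaker_small, tweezers from where it was at the start of the episode above 0.04 m).
Of jar_a, jar_b, jar_c only 2 to 3 are there at a start; the rules pass over those that are not, and their reading is None.
At some moment in a run one of jar_c, stopper, cover may be knocked a few centimetres aside while the robot is not near it.
It also fails if it takes over 208 s, if anything falls off the work surface, if the arm or the gripper's body presses on something with over 40 N, if the wrist force passes 120 N, or if a joint passes its speed limit or range.

## Working session

There is one attempt and no reset: what is moved stays moved. The work goes in short steps, Python scripts to look and compute and a tool call to move; the robot and the scene stay as the last step left them, time stands still between calls to the robot, and variables do not carry over. Pictures are saved under pics/ and viewed, at most 14 in all, crops included, and the job is handed in when it is done.

Besides the shell and the picture viewer there is one more tool, called as name(argument=value, ...) on one line, values as JSON. servo_tool: Moves the arm, as the interface text tells. Shift numbers are shares of 25 cm and turn numbers shares of 120 degrees, none past 1 either way. Its arguments: {"type":"object","properties":{"plan":{"type":"array","items":{"type":"array","items":{"type":"number","minimum":-1,"maximum":1}}},"gripper":{"type":"number"},"squeeze":{"type":"number"}},"required":["plan"]}

```bash
mkdir -p pics; cat > h.py <<'E'
import numpy as np,cv2
from scipy.spatial.transform import Rotation as R
from bench import ctrl,viewer
def ray(cam,px,z,info=None):
    i=info or viewer.camera_info(cam);T=np.linalg.inv(np.array(i["camera_from_world"]))
    d=T[:3,:3]@np.array([(px[0]-i["cx"])/i["fx"],(px[1]-i["cy"])/i["fy"],1]);o=T[:3,3]
    return (o+d*(z-o[2])/d[2]).round(1)
def proj(cam,p,info=None):
    i=info or viewer.camera_info(cam);c=(np.array(i["camera_from_world"])@np.append(p,1))[:3]
    return np.array([i["fx"]*c[0]/c[2]+i["cx"],i["fy"]*c[1]/c[2]+i["cy"]]).round(1)
def move(p,yaw):
    "fractions from the present measured pose to TCP p, pointing down, tool x at yaw"
    s=ctrl.sense();Rt=R.from_euler('xyz',s["tcp_rot"])
    goal=R.from_euler('xyz',[np.pi,0,yaw])
    d=Rt.inv().apply(np.array(p)-s["position"])/250
    r=(Rt.inv()*goal).as_rotvec()/np.radians(120)
    return d.round(3),r.round(3)
def snap(cam,name):
    im=viewer.get_image(cam);cv2.imwrite(f"pics/{name}.png",im);return im
E
python3 - <<'E'
from h import *
print(ctrl.sense())
for c in("top","scene"):
    snap(c,c+"0");i=viewer.camera_info(c);print(c,i["fx"],np.linalg.inv(np.array(i["camera_from_world"]))[:3,3].round())
    for l,z in(("platform",0),("cover",6),("cover_handle",87),("knob_left",75),("knob_right",75),("jar_a",0),("stopper",6),("dish",0),("timer",0),("beaker_small",0),("tweezers",0)):
        for d in viewer.place_of(c,l)[:4]:
            if d["confidence"]>.2: print(l,round(d["confidence"],2),np.round(d["at"]),ray(c,d["at"],z))
E
```

```text
{'time_s': 0.0, 'joint_positions': array([1.19470720e+00, 3.78086423e-01, 7.96419307e-02, 1.27440027e+00,
       2.63533743e-05, 1.46051104e+00]), 'qd': array([ 0.00091931,  0.00115339,  0.00056512, -0.00060637,  0.00048711,
        0.00022572]), 'tau': array([-9.91607958e-04, -4.63607812e+01,  2.69874680e+01,  2.09946628e-02,
       -3.61024968e-04, -1.50593360e-05]), 'position': array([150.78218318, 554.20588639, 230.3537496 ]), 'tcp_rot': array([-3.13955956e+00, -2.51647838e-04,  2.87578853e+00]), 'ft_force': array([ 0.66223037, -0.06230288,  0.50604072]), 'torque': array([ 0.03965648, -0.030725  ,  0.09855917]), 'grip_force': 0.0, 'finger_gap': 85.30204611587776}
top 609.4874046229268 [-410. -285. 1641.]
platform 0.73 [394. 326.] [ 443.6 -257.5    0. ]
cover 0.68 [227. 224.] [593.9 361.9   6. ]
cover_handle 0.74 [226. 208.] [596.6 360.3  87. ]
cover_handle 0.62 [361. 222.] [708.2 -57.1  87. ]
knob_left 0.64 [352. 299.] [ 443.8 -120.    75. ]
knob_right 0.58 [443. 321.] [ 472.5 -382.5   75. ]
jar_a 0.7 [217. 268.] [430.7 319.8  -0. ]
jar_a 0.55 [291. 290.] [443.9  74.7   0. ]
stop
[... 361 characters left out ...]
]
cover 0.75 [261. 222.] [602.9 353.    6. ]
cover 0.29 [274. 291.] [434.9  66.1   6. ]
cover_handle 0.83 [257. 200.] [597.2 358.3  87. ]
cover_handle 0.67 [326. 305.] [ 444.9 -126.1   87. ]
knob_left 0.71 [325. 305.] [ 450.1 -114.3   75. ]
knob_left 0.25 [194. 213.] [421.4 438.3  75. ]
knob_right 0.78 [421. 372.] [ 467.4 -384.5   75. ]
knob_right 0.25 [195. 212.] [425.5 444.3  75. ]
jar_a 0.89 [275. 292.] [437.5  67.3   0. ]
jar_a 0.53 [223. 250.] [432.8 314.1   0. ]
stopper 0.77 [380. 371.] [ 451.9 -294.6    6. ]
dish 0.61 [222. 218.] [525.3 462.3   0. ]
timer 0.56 [194. 212.] [476.4 558.    0. ]
beaker_small 0.94 [245. 205.] [628.1 483.    0. ]
tweezers 0.6 [381. 263.] [740.9 -38.2   0. ]
```

View pics/top0.png

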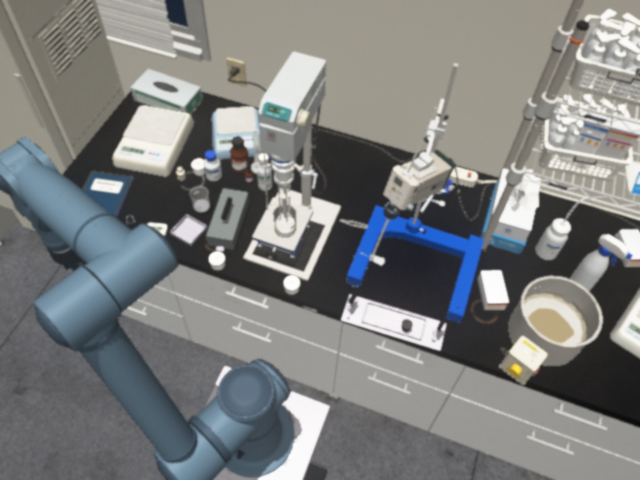

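View pics/scene0.png

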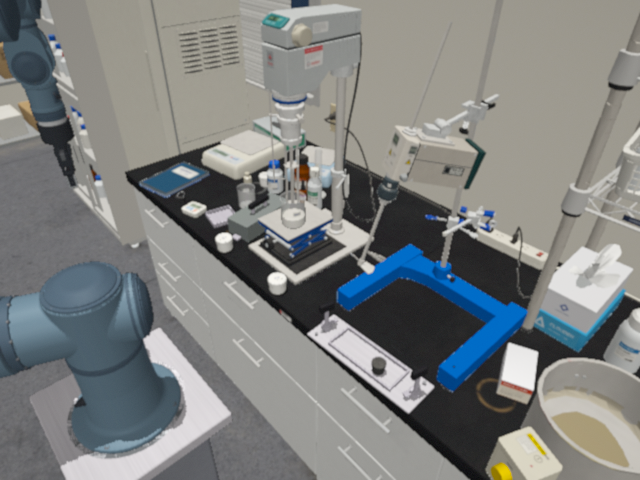

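The pictures show the platform at (394,326) in top, with the stopper in its pan at (405,326). Two jars are at (217,261) and (291,285), the cover at (228,218), and the tray at (187,230). A stirrer stands between the cover and the platform, and a blue stand is behind the platform.

```bash
python3 - <<'E'
from h import *
for p in((247,258),(303,274),(352,283),(375,208),(460,318)): print("top",p,ray("top",p,0))
for p in((250,245),(297,277),(340,300),(445,383)): print("scene",p,ray("scene",p,0))
T=np.linalg.inv(np.array(viewer.camera_info("wrist")["camera_from_world"]));s=ctrl.sense()
Rt=R.from_euler('xyz',s["tcp_rot"]).as_matrix();print((Rt.T@(T[:3,3]-s["position"])).round(),(Rt.T@T[:3,:3]).round(2))
for p,y in(((380,320,260),2.3),((440,60,260),1.57),((400,-270,260),1.57)):
    print(p,*move(p,y))
E
```

```text
top (247, 258) [499.8 247.5   0. ]
top (303, 274) [510.9  60.4   0. ]
top (352, 283) [537.2 -92.8   0. ]
top (375, 208) [842.9 -70.6   0. ]
top (460, 318) [ 543.1 -433.3    0. ]
scene (250, 245) [508.6 281.9   0. ]
scene (297, 277) [520.9  74.6   0. ]
scene (340, 300) [546.6 -70.2   0. ]
scene (445, 383) [ 537.7 -407.7    0. ]
[  82.   -0. -141.] [[ 0.   -0.95 -0.32]
 [ 1.    0.    0.  ]
 [ 0.   -0.32  0.95]]
(380, 320, 260) [-1.13  -0.666 -0.115] [ 0.    -0.     0.275]
(440, 60, 260) [-1.635 -1.606 -0.115] [ 0.    -0.     0.623]
(400, -270, 260) [-1.827 -2.922 -0.115] [ 0.    -0.     0.623]
```

servo_tool(plan=[[-0.5, -0.2, -0.1, 0, 0, 0.15], [-1, -0.6, -0.12, 0, 0, 0.6], [-1, -0.6, -0.12, 0, 0, 0.6], [-1, -0.6, -0.12, 0, 0, 0.6], [-1, -0.6, -0.12, 0, 0, 0.6], [-1, -0.6, -0.12, 0, 0, 0.62], [-1, -0.6, -0.12, 0, 0, 0.62], [-1, -0.6, -0.12, 0, 0, 0.62]])

```text
time_s: 2.2
position: [353.0, 344.3, 261.4]
tcp_rot: [3.141, -0.0, 1.579]
ft_force: [-0.3, -0.5, -0.2]
finger_gap: 85.1
grip_force: 0.0
```

```bash
python3 - <<'E'
from h import *
s=ctrl.sense();print(s["time_s"],s["position"],s["tcp_rot"],s["joint_positions"])
i=viewer.camera_info("wrist");snap("wrist","w1");print(i["fx"])
for l,z in(("cover",0),("cover_handle",81),("jar_a",0),("dish",0)):
    for d in viewer.place_of("wrist",l)[:3]:print(l,d["confidence"],np.round(d["at"]),ray("wrist",d["at"],z,i))
for p,y in(((440,60,260),1.57),((440,-270,260),1.57)): print(p,*move(p,y))
E
```

```text
2.2 [353.00628279 344.29087808 261.38944132] [ 3.14142377e+00 -1.79072687e-04  1.57888941e+00] [ 6.44145984e-01  2.02822422e-01 -7.99594898e-02  1.28777219e+00
  4.37362066e-05  2.20684925e+00]
393.40231255303433
cover 0.96 [559. 172.] [599.9 361.9   0. ]
cover_handle 0.95 [615. 190.] [599.  360.3  81. ]
jar_a 0.89 [402. 208.] [441.8 322.7   0. ]
jar_a 0.64 [392. 400.] [448.6  74.2   0. ]
dish 0.96 [505.  58.] [526.7 468.1   0. ]
(440, 60, 260) [-1.141  0.34   0.005] [ 0.    -0.     0.004]
(440, -270, 260) [-2.461  0.329  0.005] [ 0.    -0.     0.004]
```

servo_tool(plan=[[-1, 0.34, 0, 0, 0, 0], [-1, 0.34, 0, 0, 0, 0], [-1, 0.34, 0, 0, 0, 0], [-1, 0.34, 0, 0, 0, 0], [-1, 0.34, 0, 0, 0, 0]])

```text
time_s: 3.08
position: [440.4, 92.2, 261.4]
tcp_rot: [3.141, 0.0, 1.573]
ft_force: [0.3, 0.8, -0.4]
finger_gap: 85.4
grip_force: 0.0
```

servo_tool(plan=[[-1, 0, 0, 0, 0, 0], [-1, 0, 0, 0, 0, 0], [-1, 0, 0, 0, 0, 0], [-1, 0, 0, 0, 0, 0], [-1, 0, 0, 0, 0, 0], [-1, 0, 0, 0, 0, 0]])

```text
time_s: 3.82
position: [441.1, -154.1, 261.1]
tcp_rot: [-3.141, -0.001, 1.578]
ft_force: [0.9, -0.1, 0.3]
finger_gap: 85.4
grip_force: 0.0
```

```bash
python3 - <<'E'
from h import *
s=ctrl.sense();print(s["time_s"],s["position"],s["tcp_rot"])
i=viewer.camera_info("wrist");snap("wrist","w2")
for l,z in(("platform",0),("knob_left",75),("knob_right",75),("stopper",6),("jar_a",0)):
    for d in viewer.place_of("wrist",l)[:3]:print(l,d["confidence"],np.round(d["at"]),ray("wrist",d["at"],z,i))
E
```

```text
3.825 [ 441.11158272 -154.07661494  261.11225666] [-3.14122884e+00 -1.23427683e-03  1.57805015e+00]
platform 0.75 [337. 271.] [ 462.8 -247.9    0. ]
knob_left 0.76 [327. 162.] [ 448.3 -117.8   75. ]
knob_right 0.73 [338. 415.] [ 463.4 -377.7   75. ]
stopper 0.88 [323. 304.] [ 447.7 -285.5    6. ]
jar_a 0.59 [340. 417.] [ 472.  -450.4    0. ]
```

View pics/w2.png

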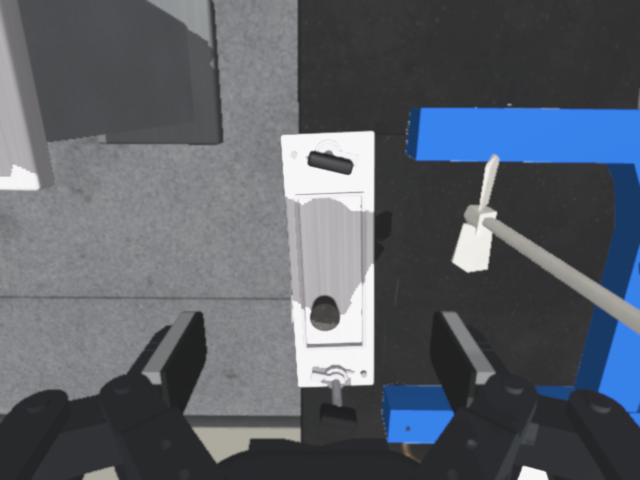

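The platform's plate corners are at about (283,136), (375,131), (373,383) and (299,386). The left knob is at (330,162) with its bar along x, the right knob at (338,412), and the stopper at (324,313).

```bash
python3 - <<'E'
from h import *
i=viewer.camera_info("wrist")
c=[ray("wrist",p,6,i)[:2] for p in((283,136),(375,131),(373,383),(299,386))];print(*c,np.mean(c,0))
r=[ray("wrist",p,16,i)[:2] for p in((296,194),(362,193),(364,347),(305,346))];print("rim",*r,np.mean(r,0))
kl=ray("wrist",(331,162),80,i);kr=ray("wrist",(338,413),80,i);print(kl,kr,(kl+kr)/2)
a=c[0]+c[1]-c[2]-c[3];print("yaw",np.arctan2(-a[0],a[1]))
d=(kl-kr);print("yawk",np.arctan2(-d[0],d[1]))
m=max(viewer.trace("wrist","stopper"),key=lambda d:d["confidence"])["mask"];ys,xs=np.nonzero(m);print("stop bbox",xs.min(),xs.max(),ys.min(),ys.max())
m=viewer.trace("wrist","stopper")[0];print(m["bbox"],ray("wrist",((m["bbox"][0]+m["bbox"][2])/2,(m["bbox"][1]+m["bbox"][1]+32)/2),34,i))
for p in((455,-285,150),): print(move(p,1.571+.06))
E
```

```text
[ 406.6 -102.5] [496.4 -96.9] [ 510.4 -393.2] [ 420.6 -398.4] [ 458.5  -247.75]
rim [ 419.4 -158. ] [ 485.3 -156.4] [ 495.7 -335.5] [ 428.2 -334.8] [ 457.15  -246.175]
[ 451.5 -117.    80. ] [ 463.7 -370.3   80. ] [ 457.6  -243.65   80.  ]
yaw 0.0472461382217824
yawk 0.04812704020167525
stop bbox 309 340 295 331
[311.3, 295.3, 341.4, 329.5] [ 451.3 -279.7   34. ]
(array([-0.524,  0.051,  0.445]), array([ 0.   , -0.   , -0.025]))
```

```bash
python3 - <<'E'
from h import *
i=viewer.camera_info("wrist");print(ray("wrist",(326,314),34,i))
print(move((451,-282,140),3.14+.048))
E
```

```text
[ 450.9 -283.4   34. ]
(array([-0.512,  0.035,  0.485]), array([ 0.   ,  0.   , -0.768]))
```

servo_tool(plan=[[-0.51, 0.035, 0.2, 0, 0, -0.3], [-0.51, 0.035, 0.4, 0, 0, -0.77], [-0.51, 0.035, 0.48, 0, 0, -0.77], [-0.51, 0.035, 0.48, 0, 0, -0.77], [-0.51, 0.035, 0.48, 0, 0, -0.77], [-0.51, 0.035, 0.48, 0, 0, -0.77], [-0.51, 0.035, 0.48, 0, 0, -0.77], [-0.51, 0.035, 0.48, 0, 0, -0.77], [-0.51, 0.035, 0.48, 0, 0, -0.77], [-0.51, 0.035, 0.48, 0, 0, -0.77]], gripper=0.4)

```text
time_s: 5.48
position: [450.8, -282.2, 141.3]
tcp_rot: [3.141, 0.0, -3.094]
ft_force: [-0.2, -0.2, -0.1]
finger_gap: 59.7
grip_force: 0.0
```

```bash
python3 - <<'E'
from h import *
s=ctrl.sense();print(s["time_s"],s["position"],s["tcp_rot"],s["finger_gap"])
i=viewer.camera_info("wrist");im=snap("wrist","w3")
for l,z in(("stopper",6),("platform",0)):
    for d in viewer.place_of("wrist",l)[:2]:print(l,d["confidence"],np.round(d["at"]),ray("wrist",d["at"],z,i))
b=viewer.trace("wrist","stopper")[0]["bbox"];print(b,ray("wrist",((b[0]+b[2])/2,b[3]),34,i),ray("wrist",((b[0]+b[2])/2,b[1]),34,i))
E
```

```text
5.475 [ 450.8117348  -282.20678683  141.26646052] [ 3.14149888e+00  6.60337566e-05 -3.09423675e+00] 59.69046678117091
stopper 0.97 [313. 219.] [ 448.5 -286.2    6. ]
platform 0.76 [361. 228.] [ 455.6 -250.1    0. ]
[285.4, 200.1, 334.6, 252.3] [ 464.  -287.2   34. ] [ 428.  -288.7   34. ]
```

View pics/w3.png

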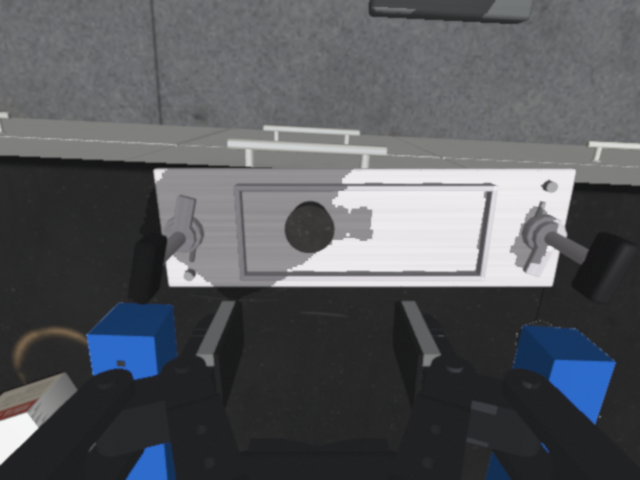

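The stopper's top is centred at (310,228) and it stands clear in the pan. The plate corners are at (155,170), (575,170), (554,287) and (167,287).

```bash
python3 - <<'E'
from h import *
i=viewer.camera_info("wrist")
c=[ray("wrist",p,6,i)[:2] for p in((155,170),(575,170),(554,287),(167,287))];print(*c,np.mean(c,0))
r=[ray("wrist",p,16,i)[:2] for p in((236,185),(495,185),(484,277),(240,277))];print(*r,np.mean(r,0))
a=c[1]+c[2]-c[0]-c[3];print(np.arctan2(-a[0],a[1]))
print(ray("wrist",(310,228),34,i))
print(move((447.5,-287,5),3.14+.048))
E
```

```text
[ 418.3 -398.5] [ 404.1 -104.7] [494.3 -97.7] [ 508.7 -396.8] [ 456.35  -249.425]
[ 424.1 -340. ] [ 415.6 -163.2] [ 484.2 -158.2] [ 492.9 -338.3] [ 454.2   -249.925]
0.0482001150981989
[ 446.8 -288.1   34. ]
(array([ 0.014, -0.018,  0.545]), array([0., 0., 0.]))
```

servo_tool(plan=[[0.014, -0.02, 0.25, 0, 0, 0], [0.014, -0.02, 0.45, 0, 0, 0], [0.014, -0.02, 0.54, 0, 0, 0], [0.014, -0.02, 0.54, 0, 0, 0], [0.014, -0.02, 0.54, 0, 0, 0]])

```text
time_s: 6.3
position: [448.2, -288.3, 7.4]
tcp_rot: [-3.14, 0.001, -3.094]
ft_force: [-0.6, 0.3, -0.3]
finger_gap: 59.7
grip_force: 0.0
```

servo_tool(plan=[[0, 0, 0, 0, 0, 0], [0, 0, 0, 0, 0, 0], [0, 0, 0, 0, 0, 0], [0, 0, 0, 0, 0, 0], [0, 0, -0.1, 0, 0, 0], [0, 0, -0.5, 0, 0, 0], [0, 0, -0.8, 0, 0, 0], [0, 0, -0.8, 0, 0, 0], [0, 0, -0.8, 0, 0, 0]], gripper=-1, squeeze=30)

```text
time_s: 7.42
position: [450.1, -289.8, 211.8]
tcp_rot: [-3.134, 0.008, -3.093]
ft_force: [1.3, -0.1, -0.9]
finger_gap: 31.1
grip_force: 29.9
```

servo_tool(plan=[[0.03, 1, 0, 0, 0, 0], [0.03, 1, 0, 0, 0, 0], [0.03, 1, 0, 0, 0, 0], [0.03, 1, 0, 0, 0, 0], [0.03, 1, 0, 0, 0, 0]])

```text
time_s: 8.05
position: [426.0, -34.4, 205.3]
tcp_rot: [3.14, -0.002, -3.086]
ft_force: [0.7, -1.3, -0.8]
finger_gap: 31.1
grip_force: 30.0
```

servo_tool(plan=[[0.03, 1, 0, 0, 0, 0], [0.03, 1, 0, 0, 0, 0], [0.03, 1, 0, 0, 0, 0], [0.03, 1, 0, 0, 0, 0], [0.03, 1, 0, 0, 0, 0]])

```text
time_s: 8.68
position: [407.9, 213.8, 205.5]
tcp_rot: [3.141, -0.0, -3.087]
ft_force: [0.3, -0.6, -0.2]
finger_gap: 31.7
grip_force: 30.1
```

servo_tool(plan=[[0.1, 0.6, 0, 0, 0, 0], [0.1, 0.6, 0, 0, 0, 0], [0.1, 0.6, 0, 0, 0, 0], [-0.1, 0.8, 0, 0, 0, 0], [-0.1, 0.9, 0, 0, 0, 0], [-0.1, 0.9, 0, 0, 0, 0], [-0.1, 0.9, 0, 0, 0, 0]])

```text
time_s: 9.55
position: [423.1, 435.2, 205.6]
tcp_rot: [-3.14, -0.001, -3.095]
ft_force: [-0.5, -1.5, 0.4]
finger_gap: 31.1
grip_force: 30.2
```

```bash
python3 - <<'E'
from h import *
s=ctrl.sense();print(s["time_s"],s["position"],s["tcp_rot"],s["finger_gap"])
i=viewer.camera_info("wrist");im=snap("wrist","w4")
for l,z in(("dish",0),("cover",0),("cover_handle",81),("jar_a",0)):
    for d in viewer.place_of("wrist",l)[:2]:print(l,d["confidence"],np.round(d["at"]),ray("wrist",d["at"],z,i))
print(move((527,469,120),3.188))
E
```

```text
9.55 [423.08264209 435.17679457 205.62997421] [-3.14012026e+00 -8.67143617e-04 -3.09515950e+00] 31.09438453573375
dish 0.8 [349. 302.] [524.2 469.8   0. ]
cover 0.45 [197. 216.] [443.5 324.5   0. ]
jar_a 0.92 [198. 217.] [444.6 326.    0. ]
(array([-0.424,  0.112,  0.347]), array([0., 0., 0.]))
```

View pics/w4.png

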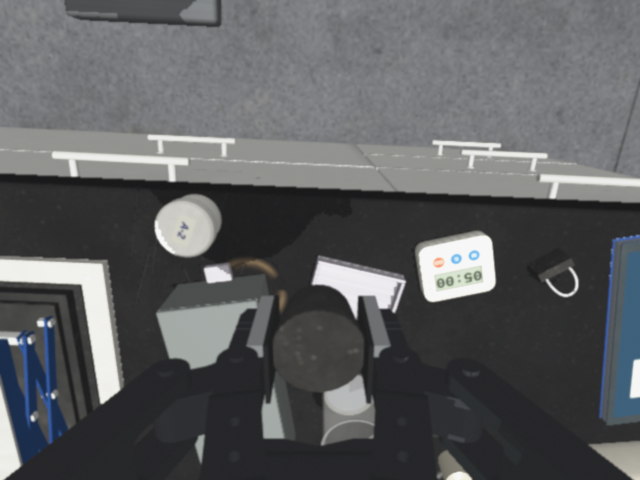

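The tray is partly hidden by the held stopper. Its near edge runs from (319,258) to (405,276), the cover's near-left corner is around (270,280), and the jar is at (190,224).

```bash
python3 - <<'E'
from h import *
i=viewer.camera_info("wrist")
a=ray("wrist",(319,259),14,i)[:2];b=ray("wrist",(405,276),14,i)[:2];d=(b-a);n=np.array([d[1],-d[0]])/np.hypot(*d)
print(a,b,np.hypot(*d),"yaw",np.arctan2(-d[0],d[1]),"centre",(a+b)/2+42*n)
for p in((268,279),(160,287),(172,310)):print(ray("wrist",p,62,i))
for d in viewer.trace("wrist","dish"):print(d["confidence"],d["bbox"])
E
```

```text
[474.7 439.2] [487.7 519.6] 81.44421403635747 yaw -0.160304145270143 centre [522.66150884 472.69602469]
[474.3 398.5  62. ]
[485.5 312.3  62. ]
[505.9 320.4  62. ]
0.68 [311.8, 258.6, 405.7, 313.6]
```

servo_tool(plan=[[-0.2, 0.06, 0.1, 0, 0, 0.05], [-0.41, 0.125, 0.2, 0, 0, 0.095], [-0.41, 0.125, 0.3, 0, 0, 0.095], [-0.41, 0.125, 0.5, 0, 0, 0.095], [-0.41, 0.125, 0.7, 0, 0, 0.095], [-0.41, 0.125, 0.775, 0, 0, 0.095], [-0.41, 0.125, 0.775, 0, 0, 0.095], [-0.41, 0.125, 0.775, 0, 0, 0.095]])

```text
time_s: 10.85
position: [524.8, 474.4, 15.3]
tcp_rot: [3.138, 0.003, 2.991]
ft_force: [-0.1, 0.8, -0.2]
finger_gap: 31.6
grip_force: 30.2
```

servo_tool(plan=[[0, 0, 0, 0, 0, 0], [0, 0, 0, 0, 0, 0], [0, 0, 0, 0, 0, 0], [0, 0, -0.1, 0, 0, 0], [0.1, 0, -0.3, 0, 0, 0], [0.4, 0, -0.7, 0, 0, 0], [0.4, 0, -0.8, 0, 0, 0], [0.4, 0, -0.8, 0, 0, 0], [0.4, 0, -0.8, 0, 0, 0]], gripper=0.1)

```text
time_s: 11.98
position: [424.7, 489.4, 215.2]
tcp_rot: [3.138, 0.003, 2.992]
ft_force: [-0.0, -0.3, -0.8]
finger_gap: 46.8
grip_force: 0.0
```

```bash
python3 - <<'E'
from h import *
s=ctrl.sense();print(s["time_s"],s["position"],s["tcp_rot"],s["finger_gap"])
i=viewer.camera_info("wrist");im=snap("wrist","w5")
for l,z in(("dish",0),("stopper",3),("cover",0),("cover_handle",81),("jar_a",0)):
    for d in viewer.place_of("wrist",l)[:2]:print(l,d["confidence"],np.round(d["at"]),ray("wrist",d["at"],z,i))
E
```

```text
11.975 [424.66016103 489.42194327 215.18888145] [3.13771555e+00 3.03468697e-03 2.99220337e+00] 46.84877334230617
dish 0.68 [313. 299.] [528.3 469.3   0. ]
stopper 0.67 [316. 296.] [523.8 473.4   3. ]
jar_a 0.83 [149. 242.] [445.1 322.8   0. ]
```

View pics/w5.png

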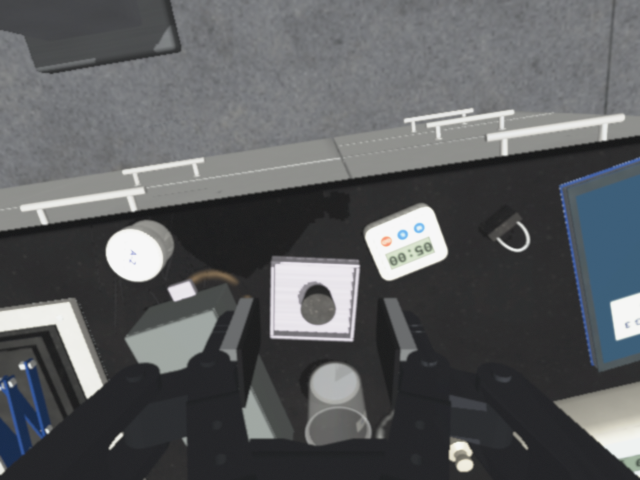

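The stopper stands in the tray at (318,305). Next is the jar at world (444,324), gripping along y to stay clear of the cover.

```bash
python3 - <<'E'
from h import *
print(move((444,324,100),3.14));print(move((444,324,8),3.14))
E
```

```text
(array([-0.177, -0.633,  0.444]), array([-0.001, -0.001, -0.072]))
(array([-0.178, -0.632,  0.812]), array([-0.001, -0.001, -0.072]))
```

servo_tool(plan=[[-0.178, -0.633, 0.1, 0, 0, -0.07], [-0.178, -0.633, 0.2, 0, 0, -0.07], [-0.178, -0.633, 0.3, 0, 0, -0.07], [-0.178, -0.633, 0.5, 0, 0, -0.07], [-0.178, -0.633, 0.7, 0, 0, -0.07], [-0.178, -0.633, 0.81, 0, 0, -0.07], [-0.178, -0.633, 0.81, 0, 0, -0.07], [-0.178, -0.633, 0.81, 0, 0, -0.07]], gripper=0.75)

```text
time_s: 13.28
position: [445.3, 325.3, 10.8]
tcp_rot: [3.141, 0.001, 3.137]
ft_force: [0.4, -0.7, 0.2]
finger_gap: 74.5
grip_force: 0.0
```

servo_tool(plan=[[0, 0, 0, 0, 0, 0], [0, 0, 0, 0, 0, 0], [0, 0, 0, 0, 0, 0], [0, 0, -0.05, 0, 0, 0], [0, 0, -0.3, 0, 0, 0], [0, 0, -0.6, 0, 0, 0], [0, 0, -0.7, 0, 0, 0], [0, 0, -0.7, 0, 0, 0]], gripper=-1, squeeze=25)

```text
time_s: 14.28
position: [446.9, 326.5, 189.8]
tcp_rot: [3.137, 0.007, 3.138]
ft_force: [0.6, 0.2, -0.5]
finger_gap: 48.1
grip_force: 26.2
```

servo_tool(plan=[[0.08, -0.3, 0, 0, 0, 0], [0.08, -1, 0, 0, 0, 0], [0.08, -1, 0, 0, 0, 0], [0.08, -1, 0, 0, 0, 0], [0.08, -1, 0, 0, 0, 0]])

```text
time_s: 14.9
position: [422.4, 71.7, 184.2]
tcp_rot: [-3.141, -0.002, 3.13]
ft_force: [0.3, 1.1, -0.9]
finger_gap: 48.0
grip_force: 26.4
```

servo_tool(plan=[[-0.07, -1, 0, 0, 0, 0], [-0.07, -1, 0, 0, 0, 0], [-0.07, -1, 0, 0, 0, 0], [-0.07, -1, 0, 0, 0, 0], [-0.07, -1, 0, 0, 0, 0]])

```text
time_s: 15.52
position: [440.7, -177.7, 184.4]
tcp_rot: [-3.141, 0.0, 3.133]
ft_force: [0.5, 1.0, -1.0]
finger_gap: 48.6
grip_force: 26.5
```

servo_tool(plan=[[-0.05, -0.5, 0, 0, 0, 0.7], [-0.05, -0.5, 0, 0, 0, 0.725], [-0.05, -0.5, 0, 0, 0, 0.725], [-0.05, -0.5, 0, 0, 0, 0.725], [-0.05, -0.5, 0, 0, 0, 0.725], [-0.05, -0.5, 0.3, 0, 0, 0.725], [-0.05, -0.5, 0.4, 0, 0, 0.725], [-0.05, -0.5, 0.4, 0, 0, 0.725], [-0.05, -0.5, 0.4, 0, 0, 0.725], [-0.05, -0.5, 0.4, 0, 0, 0.725]])

```text
time_s: 16.77
position: [452.9, -299.1, 85.3]
tcp_rot: [3.141, 0.0, 1.623]
ft_force: [-0.5, -0.6, -0.6]
finger_gap: 48.1
grip_force: 26.5
```

```bash
python3 - <<'E'
from h import *
print(move((459,-302.5,19),1.619))
E
```

```text
(array([-0.015,  0.023,  0.265]), array([0.   , 0.   , 0.002]))
```

servo_tool(plan=[[-0.015, 0.023, 0.15, 0, 0, 0], [-0.015, 0.023, 0.22, 0, 0, 0], [-0.015, 0.023, 0.26, 0, 0, 0], [-0.015, 0.023, 0.273, 0, 0, 0], [-0.015, 0.023, 0.273, 0, 0, 0], [-0.015, 0.023, 0.273, 0, 0, 0]])

```text
time_s: 17.52
position: [458.8, -303.9, 17.8]
tcp_rot: [3.14, 0.001, 1.62]
ft_force: [-0.5, 1.2, 3.9]
finger_gap: 48.1
grip_force: 26.8
```

servo_tool(plan=[[0, 0, 0, 0, 0, 0], [0, 0, 0, 0, 0, 0], [0, 0, 0, 0, 0, 0], [0, 0, -0.1, 0, 0, 0], [0, 0, -0.3, 0, 0, 0], [0.4, 0, -0.6, 0, 0, 0], [0.8, 0, -0.7, 0, 0, 0], [1, 0, -0.7, 0, 0, 0], [1, 0, -0.7, 0, 0, 0], [1, 0, -0.7, 0, 0, 0]], gripper=0.6)

```text
time_s: 18.77
position: [445.6, -51.0, 192.9]
tcp_rot: [3.14, -0.0, 1.623]
ft_force: [-0.5, 0.4, 0.4]
finger_gap: 68.4
grip_force: 0.0
```

```bash
python3 - <<'E'
from h import *
i=viewer.camera_info("wrist");im=snap("wrist","w6")
for l,z in(("jar_a",0),("platform",0)):
    for d in viewer.place_of("wrist",l)[:3]:print(l,d["confidence"],np.round(d["at"]),ray("wrist",d["at"],z,i))
print(move((440,74,200),1.619))
E
```

```text
jar_a 0.73 [316. 435.] [ 457.5 -307.4    0. ]
jar_a 0.62 [332.  47.] [449.9  72.1   0. ]
platform 0.77 [319. 390.] [ 457.6 -248.     0. ]
(array([ 0.509,  0.001, -0.032]), array([0.   , 0.   , 0.001]))
```

View pics/w6.png

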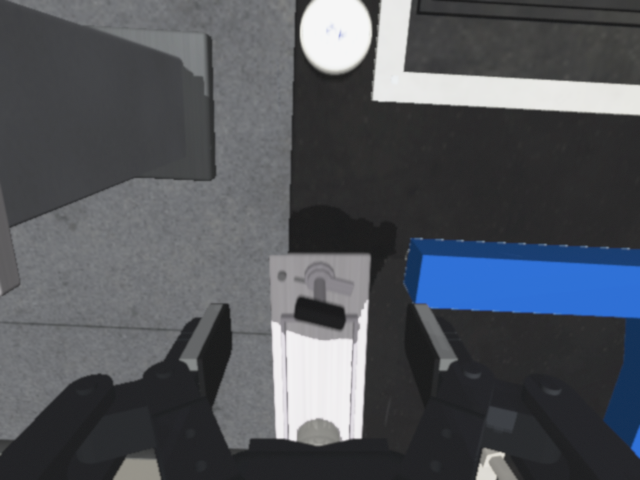

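Jar 1 stands in the pan at (318,435). Jar 2 is at (336,35), and the corner of the white stirrer base is near it at (375,100).

```bash
python3 - <<'E'
from h import *
i=viewer.camera_info("wrist")
print(ray("wrist",(336,32),40,i),ray("wrist",(336,74),24,i),ray("wrist",(373,100),10,i),ray("wrist",(383,0),10,i))
print(move((448,74,150),1.619),move((448,74,8),1.619))
E
```

```text
[451.6  74.3  40. ] [454.   49.4  24. ] [484.5  33.2  10. ] [485.1 101.4  10. ]
(array([0.507, 0.033, 0.168]), array([0.   , 0.   , 0.001])) (array([0.508, 0.033, 0.736]), array([0.   , 0.   , 0.001]))
```

servo_tool(plan=[[0.5, 0.044, 0, 0, 0, -0.7], [0.5, 0.044, 0, 0, 0, -0.725], [0.5, 0.044, 0, 0, 0, -0.725], [0.5, 0.044, 0, 0, 0, -0.725], [0.5, 0.044, 0.1, 0, 0, -0.725], [0.5, 0.044, 0.2, 0, 0, -0.725], [0.5, 0.044, 0.3, 0, 0, -0.725], [0.5, 0.044, 0.4, 0, 0, -0.725], [0.5, 0.044, 0.4, 0, 0, -0.725], [0.5, 0.044, 0.4, 0, 0, -0.725]], gripper=0.75)

```text
time_s: 20.18
position: [451.5, 71.0, 92.2]
tcp_rot: [-3.142, 0.0, 3.134]
ft_force: [0.4, 0.3, 0.3]
finger_gap: 74.6
grip_force: 0.0
```

```bash
python3 - <<'E'
from h import *
s=ctrl.sense();print(s["position"])
i=viewer.camera_info("wrist");im=viewer.get_image("wrist")
for d in viewer.place_of("wrist","jar_a")[:3]:print(d["confidence"],np.round(d["at"]),ray("wrist",d["at"],0,i))
print(viewer.trace("wrist","jar_a")[0]["bbox"])
print(move((450,74,8),3.14))
E
```

```text
[451.46363101  71.00669194  92.24691004]
0.83 [324. 242.] [451.5  74.4   0. ]
[0.0, 233.3, 18.4, 300.5]
(array([0.009, 0.01 , 0.339]), array([ 0.   ,  0.001, -0.002]))
```

servo_tool(plan=[[0.002, 0.012, 0.2, 0, 0, 0], [0.002, 0.012, 0.3, 0, 0, 0], [0.002, 0.012, 0.335, 0, 0, 0], [0.002, 0.012, 0.335, 0, 0, 0], [0.002, 0.012, 0.335, 0, 0, 0]])

```text
time_s: 20.95
position: [451.8, 74.7, 9.3]
tcp_rot: [3.141, 0.003, 3.137]
ft_force: [-0.2, 0.1, 0.8]
finger_gap: 74.8
grip_force: 0.0
```

servo_tool(plan=[[0, 0, 0, 0, 0, 0], [0, 0, 0, 0, 0, 0], [0, 0, 0, 0, 0, 0], [0, 0, -0.05, 0, 0, 0], [0, 0, -0.3, 0, 0, 0], [0, -0.2, -0.6, 0, 0, 0], [0, -1, -0.6, 0, 0, 0.5], [0, -1, -0.6, 0, 0, 0.725], [0, -1, -0.6, 0, 0, 0.725], [0, -1, -0.6, 0, 0, 0.725]], gripper=-1, squeeze=25)

```text
time_s: 22.2
position: [449.6, -178.6, 159.5]
tcp_rot: [3.141, 0.002, 2.378]
ft_force: [0.1, 0.8, -0.7]
finger_gap: 48.1
grip_force: 26.3
```

```bash
python3 - <<'E'
from h import *
s=ctrl.sense();print(s["position"],s["tcp_rot"],s["finger_gap"])
print(move((456.5,-248,80),1.619))
E
```

```text
[ 449.59340749 -178.58055534  159.52204679] [3.14126004e+00 2.45305781e-03 2.37806657e+00] 48.12265254534467
(array([-0.211, -0.182,  0.319]), array([0.001, 0.001, 0.362]))
```

servo_tool(plan=[[-0.204, -0.175, 0, 0, 0, 0.36], [-0.204, -0.175, 0.1, 0, 0, 0.36], [-0.204, -0.175, 0.3, 0, 0, 0.36], [-0.204, -0.175, 0.32, 0, 0, 0.36], [-0.204, -0.175, 0.32, 0, 0, 0.36], [-0.204, -0.175, 0.32, 0, 0, 0.36], [-0.204, -0.175, 0.32, 0, 0, 0.36]])

```text
time_s: 23.08
position: [457.4, -242.6, 79.2]
tcp_rot: [3.14, 0.001, 1.635]
ft_force: [0.3, 0.3, -1.1]
finger_gap: 47.7
grip_force: 26.3
```

```bash
python3 - <<'E'
from h import *
print(ctrl.sense()["position"],move((456.5,-245.5,16.5),1.619))
E
```

```text
[ 457.43157416 -242.6032403    79.16438774] (array([-0.011, -0.005,  0.251]), array([0.001, 0.001, 0.008]))
```

Next I place this jar, then lift back leftward to look at the result.

servo_tool(plan=[[-0.011, -0.005, 0.15, 0, 0, 0.008], [-0.011, -0.005, 0.2, 0, 0, 0.008], [-0.011, -0.005, 0.24, 0, 0, 0.008], [-0.011, -0.005, 0.252, 0, 0, 0.008], [-0.011, -0.005, 0.252, 0, 0, 0.008], [-0.011, -0.005, 0.252, 0, 0, 0.008]])

```text
time_s: 23.82
position: [456.2, -245.3, 15.7]
tcp_rot: [3.14, 0.001, 1.617]
ft_force: [-0.3, -0.3, -0.9]
finger_gap: 48.5
grip_force: 26.3
```

servo_tool(plan=[[0, 0, 0, 0, 0, 0], [0, 0, 0, 0, 0, 0], [0, 0, 0, 0, 0, 0], [0, 0, -0.1, 0, 0, 0], [0, 0, -0.3, 0, 0, 0], [0.1, 0, -0.6, 0, 0, 0], [0.4, 0, -0.8, 0, 0, 0], [0.4, 0, -0.8, 0, 0, 0], [0.4, 0, -0.8, 0, 0, 0]], gripper=0.6)

```text
time_s: 24.95
position: [452.1, -144.1, 217.4]
tcp_rot: [3.137, 0.002, 1.62]
ft_force: [0.7, -1.2, -0.9]
finger_gap: 67.8
grip_force: 0.0
```

```bash
python3 - <<'E'
from h import *
i=viewer.camera_info("wrist");im=snap("wrist","w7")
for l,z in(("jar_a",6),("platform",0),("stopper",0)):
    for d in viewer.place_of("wrist",l)[:3]:print(l,d["confidence"],np.round(d["at"]),ray("wrist",d["at"],z,i))
viewer.get_image("top")
for d in viewer.place_of("top","jar_a"):print("top",d["confidence"],d["at"],ray("top",d["at"],0))
viewer.get_image("scene")
for d in viewer.place_of("scene","jar_a"):print("scene",d["confidence"],d["at"],ray("scene",d["at"],0))
for d in viewer.place_of("scene","cover"):print("scene",d["confidence"],d["at"],ray("scene",d["at"],0))
E
```

```text
jar_a 0.92 [315. 297.] [ 455.5 -246.     6. ]
jar_a 0.8 [315. 347.] [ 458.3 -303.5    6. ]
top 0.76 [389.7, 320.1] [ 458.1 -238.9    0. ]
top 0.53 [411.6, 325.4] [ 465.5 -304.6    0. ]
scene 0.84 [385.1, 370.6] [ 464.9 -299.4    0. ]
scene 0.6 [365.5, 355.0] [ 464.1 -240.1    0. ]
scene 0.85 [257.6, 218.1] [612.2 386.2   0. ]
scene 0.5 [365.4, 356.7] [ 460.3 -243.4    0. ]
```

View pics/w7.png

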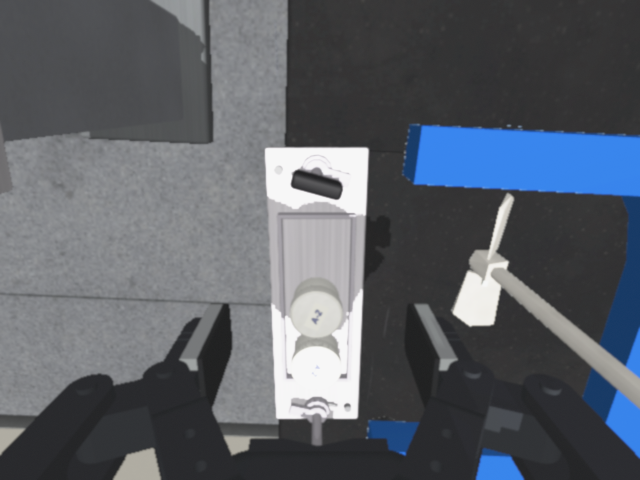

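Both jars stand in the pan at (317,308) and (317,355). Next I go to look at the cover.

servo_tool(plan=[[1, -0.08, 0, 0, 0, 0], [1, -0.08, 0, 0, 0, 0], [1, -0.08, 0, 0, 0, 0], [1, -0.08, 0, 0, 0, 0], [1, -0.08, 0, 0, 0, 0]])

```text
time_s: 26.02
position: [418.4, 107.2, 214.8]
tcp_rot: [-3.141, -0.001, 1.624]
ft_force: [1.1, -0.6, -0.6]
finger_gap: 68.1
grip_force: 0.0
```

servo_tool(plan=[[1, 0, -0.3, 0, 0, -0.7], [1, 0, -0.3, 0, 0, -0.78], [1, 0, -0.3, 0, 0, -0.78], [1, 0, -0.3, 0, 0, -0.78], [1, 0, -0.3, 0, 0, -0.78], [1, 0, -0.3, 0, 0, -0.78], [1, 0, -0.3, 0, 0, -0.78], [1, 0, -0.3, 0, 0, -0.78], [1, 0, -0.3, 0, 0, -0.78], [1, 0, -0.3, 0, 0, -0.78]])

```text
time_s: 27.28
position: [409.0, 352.3, 289.7]
tcp_rot: [-3.141, -0.0, -3.036]
ft_force: [-0.3, 1.3, 0.1]
finger_gap: 67.9
grip_force: 0.0
```

```bash
python3 - <<'E'
from h import *
s=ctrl.sense();print(s["position"],s["tcp_rot"])
i=viewer.camera_info("wrist");im=snap("wrist","w8")
for l,z in(("cover",0),("cover_handle",81),("dish",0),("stopper",3),("jar_a",0)):
    for d in viewer.place_of("wrist",l)[:3]:print(l,d["confidence"],np.round(d["at"]),ray("wrist",d["at"],z,i))
E
```

```text
[409.00169478 352.30533171 289.71999299] [-3.14103365e+00 -2.22044040e-04 -3.03629823e+00]
cover 0.83 [307. 334.] [602.  358.4   0. ]
cover_handle 0.63 [309. 378.] [604.  362.5  81. ]
cover_handle 0.27 [396. 361.] [572.9 451.3  81. ]
dish 0.56 [406. 292.] [530.7 471.7   0. ]
```

View pics/w8.png

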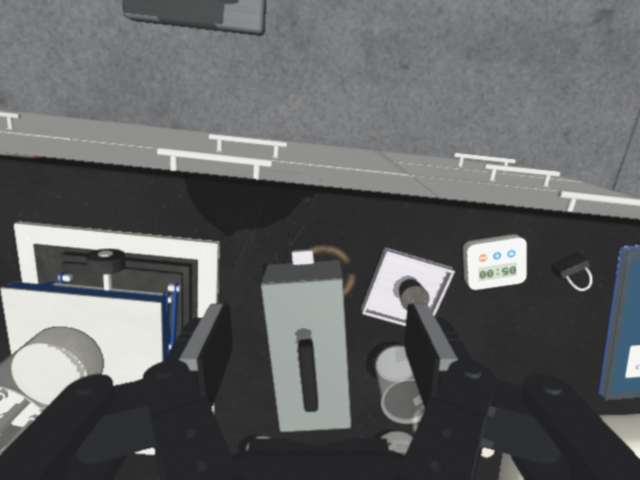

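The cover's top corners are at (262,284), (342,280), (350,428) and (278,431), with the bar from about (305,335) to (311,410). The tray with the stopper is at (408,287).

```bash
python3 - <<'E'
from h import *
i=viewer.camera_info("wrist")
for z in(56,):
    c=[ray("wrist",p,z,i)[:2] for p in((262,284),(342,280),(350,428),(278,431))];a=c[2]+c[3]-c[0]-c[1]
    print(z,*c,np.mean(c,0),np.arctan2(a[1],a[0]),np.hypot(*a)/2)
h=[ray("wrist",p,90,i)[:2] for p in((306,336),(311,410))];d=h[1]-h[0];print(*h,np.mean(h,0),np.hypot(*d),np.arctan2(d[1],d[0]))
m=[d for d in viewer.trace("wrist","cover_handle")][:2]
for q in m:print(q["confidence"],q["bbox"])
E
```

```text
56 [511.1 305.1] [497.4 387.9] [690.  422.4] [704.  336.6] [600.625 363.   ] 0.1695622679235286 195.55450007606575
[546.7 356. ] [637.3 370.4] [592.  363.2] 91.73723344422363 0.15762193783188802
0.8 [260.5, 252.7, 350.8, 434.2]
0.47 [373.8, 342.3, 421.7, 421.6]
```

```bash
python3 - <<'E'
from h import *
print(move((599,363,190),np.pi+.165))
E
```

```text
(array([-0.764, -0.044,  0.4  ]), array([ 0.   , -0.   , -0.027]))
```

servo_tool(plan=[[-0.76, -0.044, 0, 0, 0, -0.027], [-0.76, -0.044, 0.1, 0, 0, -0.027], [-0.76, -0.044, 0.3, 0, 0, -0.027], [-0.76, -0.044, 0.4, 0, 0, -0.027], [-0.76, -0.044, 0.4, 0, 0, -0.027], [-0.76, -0.044, 0.4, 0, 0, -0.027]], gripper=0.4)

```text
time_s: 28.38
position: [597.7, 363.5, 191.5]
tcp_rot: [3.141, 0.001, -2.976]
ft_force: [0.3, 0.1, 0.3]
finger_gap: 59.9
grip_force: 0.0
```

```bash
python3 - <<'E'
from h import *
s=ctrl.sense();print(s["position"],s["tcp_rot"],s["joint_positions"].round(2))
i=viewer.camera_info("wrist");im=snap("wrist","w9")
for l,z in(("cover",0),("cover_handle",81),("dish",0),("stopper",3),("jar_a",0)):
    for d in viewer.place_of("wrist",l)[:3]:print(l,d["confidence"],np.round(d["at"]),ray("wrist",d["at"],z,i))
E
```

```text
[597.6613974  363.51514178 191.48417648] [ 3.14107035e+00  6.58026527e-04 -2.97593590e+00] [0.46 0.66 0.44 1.35 0.   0.29]
cover 0.84 [314. 211.] [604.7 360.6   0. ]
cover_handle 0.91 [315. 236.] [600.7 362.   81. ]
dish 0.8 [457. 143.] [528.3 468.1   0. ]
stopper 0.8 [467. 140.] [524.7 474.6   3. ]
stopper 0.62 [458. 142.] [527.6 467.2   3. ]
```

View pics/w9.png

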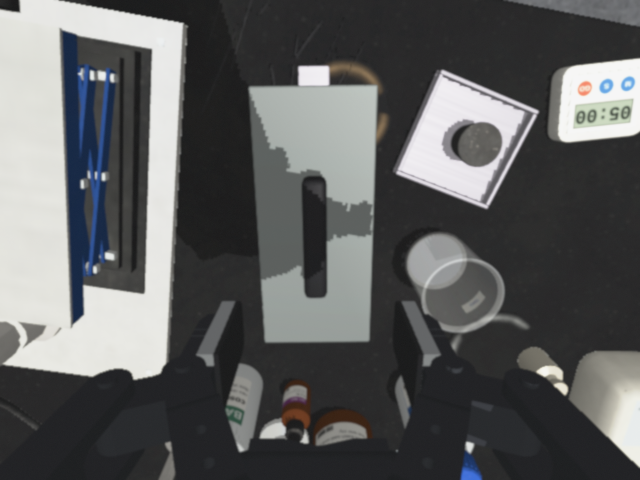

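The cover's top corners are at (250,88), (378,85), (370,341) and (265,342). The bar covers (303–326, 177–297). The stopper is in the tray and the surroundings are clear.

```bash
python3 - <<'E'
from h import *
i=viewer.camera_info("wrist")
c=[ray("wrist",p,56,i)[:2] for p in((250,88),(378,85),(370,341),(265,342))];a=c[2]+c[3]-c[0]-c[1]
print(*c,np.mean(c,0),np.arctan2(a[1],a[0]),np.hypot(*a)/2)
h=[ray("wrist",p,90,i)[:2] for p in((314.5,178),(314.5,297))];d=h[1]-h[0];print(*h,np.mean(h,0),np.hypot(*d),np.arctan2(d[1],d[0]))
print(move((600,362,62),np.pi+.165))
E
```

```text
[515.4 304.3] [499.6 387. ] [691.7 422.4] [706.9 338. ] [603.4   362.925] 0.17822423876221014 194.88699930985644
[560.9 355.2] [642.1 368.6] [601.5 361.9] 82.2982381342396 0.16355059647381648
(array([-0.004, -0.009,  0.52 ]), array([0.   , 0.001, 0.001]))
```

servo_tool(plan=[[-0.014, -0.008, 0.2, 0, 0, 0], [-0.014, -0.008, 0.4, 0, 0, 0], [-0.014, -0.008, 0.51, 0, 0, 0], [-0.014, -0.008, 0.515, 0, 0, 0], [-0.014, -0.008, 0.515, 0, 0, 0]])

```text
time_s: 29.3
position: [602.7, 362.4, 63.2]
tcp_rot: [3.141, 0.002, -2.976]
ft_force: [0.7, -1.1, 1.0]
finger_gap: 59.9
grip_force: 0.0
```

servo_tool(plan=[[0, 0, 0, 0, 0, 0], [0, 0, 0, 0, 0, 0], [0, 0, 0, 0, 0, 0], [0, 0, 0, 0, 0, 0], [0, 0, 0, 0, 0, 0], [0, 0, -0.05, 0, 0, 0], [0, 0, -0.2, 0, 0, 0], [0, 0, -0.4, 0, 0, 0], [0, 0, -0.56, 0, 0, 0], [0, 0, -0.56, 0, 0, 0]], gripper=-1, squeeze=70)

```text
time_s: 30.55
position: [603.6, 362.9, 205.3]
tcp_rot: [3.139, 0.007, -2.976]
ft_force: [-0.5, 0.6, -4.9]
finger_gap: 14.9
grip_force: 68.7
```

```bash
python3 - <<'E'
from h import *
print(ctrl.sense()["position"],ctrl.sense()["finger_gap"],move((420,360,200),np.pi+.165),move((400,230,200),1.619))
E
```

```text
[603.61362902 362.86828535 205.30873324] 14.854728062045517 (array([0.726, 0.11 , 0.017]), array([0.001, 0.003, 0.   ])) (array([ 0.891, -0.39 ,  0.014]), array([0.004, 0.001, 0.806]))
```

servo_tool(plan=[[0.73, 0.11, 0, 0, 0, 0], [0.73, 0.11, 0, 0, 0, 0], [0.73, 0.11, 0, 0, 0, 0.2], [0.76, 0.11, 0, 0, 0, 0.5], [0.8, 0.11, 0, 0, 0, 0.8], [0.8, 0.11, 0, 0, 0, 0.806], [0.8, 0.11, 0, 0, 0, 0.806], [0.8, 0.11, 0, 0, 0, 0.806], [0.8, 0.11, 0, 0, 0, 0.806], [0.8, 0.11, 0, 0, 0, 0.806]])

```text
time_s: 31.8
position: [398.4, 354.9, 198.6]
tcp_rot: [-3.137, 0.002, 1.801]
ft_force: [-0.2, -0.1, -3.3]
finger_gap: 14.7
grip_force: 68.8
```

```bash
python3 - <<'E'
from h import *
print(ctrl.sense()["position"],ctrl.sense()["tcp_rot"],move((395,110,200),1.619))
E
```

```text
[398.36763467 354.94067886 198.60035383] [-3.13701473e+00  1.57844433e-03  1.80092819e+00] (array([-0.951, -0.237, -0.003]), array([-0.002,  0.001,  0.087]))
```

servo_tool(plan=[[-0.95, -0.237, 0, 0, 0, 0.087], [-0.95, -0.237, 0, 0, 0, 0.087], [-0.95, -0.237, 0, 0, 0, 0.087], [-0.95, -0.237, 0, 0, 0, 0.087], [-0.95, -0.237, 0, 0, 0, 0.087], [-0.95, -0.237, 0, 0, 0, 0.087]])

```text
time_s: 32.55
position: [396.8, 111.2, 199.9]
tcp_rot: [-3.139, -0.001, 1.624]
ft_force: [0.2, 0.7, -3.6]
finger_gap: 15.0
grip_force: 69.1
```

servo_tool(plan=[[-1, 0, 0, 0, 0, 0], [-1, 0, 0, 0, 0, 0], [-1, 0.1, 0, 0, 0, 0], [-1, 0.15, 0, 0, 0, 0], [-1, 0.15, 0, 0, 0, 0], [-1, 0.15, 0, 0, 0, 0]])

```text
time_s: 33.3
position: [448.9, -135.1, 200.3]
tcp_rot: [-3.14, -0.002, 1.626]
ft_force: [-0.3, 0.2, -3.5]
finger_gap: 14.9
grip_force: 69.3
```

```bash
python3 - <<'E'
from h import *
print(ctrl.sense()["position"],ctrl.sense()["tcp_rot"],move((456.5,-248.5,190),1.619))
E
```

```text
[ 448.92591731 -135.1026603   200.2512994 ] [-3.13979915e+00 -1.86621007e-03  1.62618448e+00] (array([-0.455,  0.005,  0.04 ]), array([-0.001, -0.001,  0.003]))
```

servo_tool(plan=[[-0.3, 0.005, 0.02, 0, 0, 0.003], [-0.455, 0.005, 0.04, 0, 0, 0.003], [-0.455, 0.005, 0.04, 0, 0, 0.003], [-0.455, 0.005, 0.04, 0, 0, 0.003], [-0.455, 0.005, 0.04, 0, 0, 0.003]])

```text
time_s: 33.92
position: [456.2, -247.7, 191.2]
tcp_rot: [-3.141, -0.001, 1.621]
ft_force: [0.1, -0.4, -3.8]
finger_gap: 14.9
grip_force: 69.3
```

```bash
python3 - <<'E'
from h import *
s=ctrl.sense();print(s["position"],s["tcp_rot"])
i=viewer.camera_info("wrist");im=snap("wrist","w10");z0=s["position"][2]-63.2
for l,z in(("cover",z0),("cover_handle",z0+81),("knob_left",75),("jar_a",6)):
    for d in viewer.place_of("wrist",l)[:3]:print(l,d["confidence"],np.round(d["at"]),ray("wrist",d["at"],z,i))
E
```

```text
[ 456.18394523 -247.70015672  191.18988533] [-3.14092608e+00 -1.12053234e-03  1.62124163e+00]
cover 0.56 [319. 258.] [ 456.4 -247.7  128. ]
cover_handle 0.65 [318. 342.] [ 456.1 -247.8  209. ]
knob_left 0.67 [323.  20.] [ 452.2 -119.8   75. ]
```

View pics/w10.png

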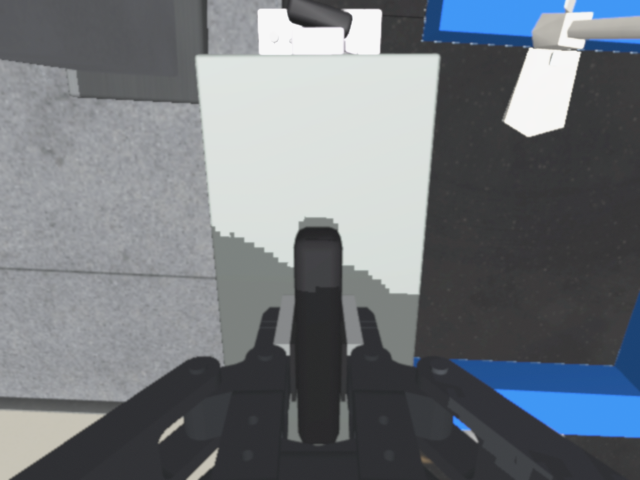

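The cover hangs square in the grip, with its left end edge at row 56 from column 197 to 439. The platform's left end shows at the top of the picture, columns 258–382.

```bash
python3 - <<'E'
from h import *
i=viewer.camera_info("wrist")
a,b=ray("wrist",(197,57),184,i),ray("wrist",(439,55),184,i);print("end",a,b,(a+b)/2,np.hypot(*(b-a)[:2]),np.arctan2(*(b-a)[1::-1]))
p=[ray("wrist",q,6,i) for q in((258,10),(382,10),(381,53),(260,53))];print(*p)
# rebuild w7 camera from present offset
Tc=np.linalg.inv(np.array(i["camera_from_world"]));s=ctrl.sense()
def T(p,r):
    M=np.eye(4);M[:3,:3]=R.from_euler('xyz',r).as_matrix();M[:3,3]=p;return M
off=np.linalg.inv(T(s["position"],s["tcp_rot"]))@Tc
j=dict(i);j["camera_from_world"]=np.linalg.inv(T([452.1,-144.1,217.4],[3.137,.002,1.62])@off)
c=[ray("wrist",q,6,j)[:2] for q in((265,148),(368.5,148),(357.5,418),(276,419))];print(*c,np.mean(c,0))
r=[ray("wrist",q,16,j)[:2] for q in((278,213),(354,213),(349,379),(287,378))];print(*r,np.mean(r,0))
E
```

```text
end [ 409.8 -154.6  184. ] [ 493.  -149.9  184. ] [ 451.4  -152.25  184.  ] 83.33264666383756 0.05643040938918039
[ 405.3 -105.     6. ] [ 496.  -100.5    6. ] [ 498.2 -129.2    6. ] [ 406.8 -133.7    6. ]
[ 404.4 -102.2] [495.2 -97.7] [ 509.9 -394.2] [ 418.8 -399.7] [ 457.075 -248.45 ]
[ 417.7 -157.9] [ 486.  -154.6] [ 495.  -334.2] [ 430.2 -335.9] [ 457.225 -245.65 ]
```

servo_tool(plan=[[-0.002, 0.002, 0.15, 0, 0, 0], [-0.002, 0.002, 0.28, 0, 0, 0], [-0.002, 0.002, 0.35, 0, 0, 0], [-0.002, 0.002, 0.4, 0, 0, 0], [-0.002, 0.002, 0.4, 0, 0, 0], [-0.002, 0.002, 0.4, 0, 0, 0]])

```text
time_s: 34.92
position: [457.5, -250.8, 92.2]
tcp_rot: [3.14, 0.001, 1.619]
ft_force: [-0.2, 0.6, -4.0]
finger_gap: 14.6
grip_force: 69.2
```

```bash
python3 - <<'E'
from h import *
s=ctrl.sense();print(s["position"],s["tcp_rot"],s["ft_force"],s["torque"])
i=viewer.camera_info("wrist");im=snap("wrist","w11")
for d in viewer.place_of("wrist","knob_left")[:2]:print(d["confidence"],ray("wrist",d["at"],75,i))
E
```

```text
[ 457.53768468 -250.79948497   92.15480561] [3.14025202e+00 8.75803583e-04 1.61859542e+00] [-0.20661043  0.56924132 -4.04603955] [-0.05947155  0.01451838 -0.01317541]
```

View pics/w11.png

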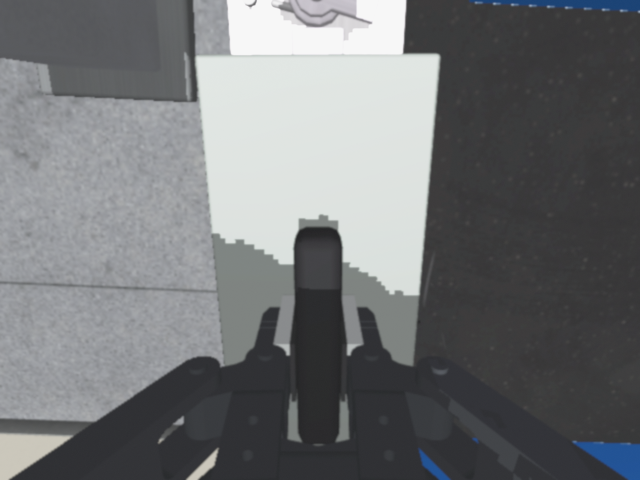

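The cover hangs over the pan with its edge centred at column 318 against the plate's 317. The clamp's base ring is at (317,8).

```bash
python3 - <<'E'
from h import *
i=viewer.camera_info("wrist")
for z in(10,16): print(ray("wrist",(317,8),z,i),ray("wrist",(231,53),6,i),ray("wrist",(403,53),6,i))
a,b=ray("wrist",(196,57),85,i),ray("wrist",(440,55),85,i);print("end",a,b,(a+b)/2)
print(proj("wrist",(450.7,-117.4,12)),move((456.9,-248.2,80),1.619))
E
```

```text
[ 451.  -124.3   10. ] [ 406.8 -146.6    6. ] [ 497.2 -142.2    6. ]
[ 451.1 -125.5   16. ] [ 406.8 -146.6    6. ] [ 497.2 -142.2    6. ]
end [ 410.9 -156.4   85. ] [ 494.6 -151.6   85. ] [ 452.75 -154.     85.  ]
[317.1  -9. ] (array([ 0.011, -0.003,  0.049]), array([ 0.001,  0.001, -0.   ]))
```

```bash
python3 - <<'E'
import cv2
im=cv2.imread("pics/w10.png").astype(int).sum(2)//3
for c in(264,272,360,374): print(c,im[:70:1,c][:64:2])
print("row57ff",[ (c,im[50:62,c].tolist()) for c in(230,300,400)])
w=cv2.imread("pics/w7.png").astype(int).sum(2)//3
for c in(290,345): print([ (r,w[r,c]) for r in list(range(144,152))+list(range(205,222))+list(range(412,422))])
E
```

```text
264 [152 157 158 156 193 247 247 247 247 247 247 247 247 247 247 247 247 247
 247 247 247 247 247 247 247 247 247 237 207 223 225 225]
272 [140 148 159 159 192 247 247 247 247 247 247 247 247 247 247 247 245 245
 245 245 243 243 247 247 247 247 247 237 209 223 225 225]
360 [ 60  60  59  59 115 247 247 247 247 247 247 247 247 247 247 247 247 247
 247 247 247 247 247 247 247 247 247 229 214 224 225 225]
374 [ 62  61  60  60 113 247 247 247 247 247 247 247 247 247 247 247 247 247
 247 247 247 247 247 247 247 247 247 229 215 223 224 224]
row57ff [(230, [148, 147, 149, 152, 162, 181, 202, 217, 223, 225, 226, 226]), (300, [247, 247, 247, 246, 228, 204, 211, 219, 223, 225, 225, 225]), (400, [58, 59, 66, 109, 170, 202, 215, 221, 223, 224, 224, 224])]
[(144, np.int64(52)), (145, np.int64(53)), (146, np.int64(80)), (147, np.int64(163)), (148, np.int64(235)), (149, np.int64(246)), (150, np.int64(247)), (151, np.int64(247)), (205, np.int64(245)), (206, np.int64(227)), (207, np.int64(198)), (208, np.int64(188)), (209, np.int64(188)), (210, np.int64(187)), (211, np.int64(180)), (212, np.int64(154)
[... 484 characters left out ...]
147, np.int64(153)), (148, np.int64(232)), (149, np.int64(246)), (150, np.int64(247)), (151, np.int64(247)), (205, np.int64(247)), (206, np.int64(247)), (207, np.int64(247)), (208, np.int64(246)), (209, np.int64(244)), (210, np.int64(229)), (211, np.int64(199)), (212, np.int64(160)), (213, np.int64(130)), (214, np.int64(130)), (215, np.int64(148)), (216, np.int64(157)), (217, np.int64(157)), (218, np.int64(159)), (219, np.int64(170)), (220, np.int64(180)), (221, np.int64(181)), (412, np.int64(245)), (413, np.int64(246)), (414, np.int64(246)), (415, np.int64(246)), (416, np.int64(246)), (417, np.int64(244)), (418, np.int64(209)), (419, np.int64(109)), (420, np.int64(56)), (421, np.int64(51))]
```

servo_tool(plan=[[0.008, -0.002, 0, 0, 0, 0], [0.008, -0.002, 0.02, 0, 0, 0], [0.008, -0.002, 0.04, 0, 0, 0], [0.008, -0.002, 0.055, 0, 0, 0], [0.008, -0.002, 0.06, 0, 0, 0], [0.008, -0.002, 0.06, 0, 0, 0]])

```text
time_s: 35.78
position: [456.2, -248.3, 76.1]
tcp_rot: [-3.141, -0.0, 1.618]
ft_force: [-0.2, -0.0, -4.0]
finger_gap: 14.7
grip_force: 69.4
```

servo_tool(plan=[[0, 0, 0.01, 0, 0, 0], [0, 0, 0.018, 0, 0, 0], [0, 0, 0.025, 0, 0, 0], [0, 0, 0.029, 0, 0, 0], [0, 0, 0.029, 0, 0, 0]])

```text
time_s: 36.4
position: [456.2, -248.4, 69.0]
tcp_rot: [-3.142, 0.0, 1.619]
ft_force: [-0.4, 0.6, -3.4]
finger_gap: 14.8
grip_force: 69.4
```

servo_tool(plan=[[0, 0, 0.006, 0, 0, 0], [0, 0, 0.009, 0, 0, 0], [0, 0, 0.009, 0, 0, 0]])

```text
time_s: 36.78
position: [456.4, -248.5, 68.7]
tcp_rot: [3.141, 0.001, 1.619]
ft_force: [-5.1, 3.3, 11.7]
finger_gap: 15.2
grip_force: 71.6
```

servo_tool(plan=[[0, 0, 0, 0, 0, 0], [0, 0, 0, 0, 0, 0], [0, 0, 0, 0, 0, 0], [0, 0, -0.1, 0, 0, 0], [0, 0, -0.3, 0, 0, 0], [0.2, 0, -0.6, 0, 0, 0], [0.4, 0, -0.6, 0, 0, 0], [0.4, 0, -0.6, 0, 0, 0], [0.4, 0, -0.6, 0, 0, 0]], gripper=0.3)

```text
time_s: 37.9
position: [451.6, -148.4, 216.7]
tcp_rot: [3.141, 0.001, 1.62]
ft_force: [-0.3, 0.2, 0.0]
finger_gap: 55.4
grip_force: 0.0
```

```bash
python3 - <<'E'
from h import *
s=ctrl.sense();print(s["position"],s["tcp_rot"])
i=viewer.camera_info("wrist");im=snap("wrist","w12")
for l,z in(("cover",6),("cover_handle",87),("knob_left",75),("knob_right",75),("platform",0)):
    for d in viewer.place_of("wrist",l)[:2]:print(l,d["confidence"],np.round(d["at"]),ray("wrist",d["at"],z,i))
E
```

```text
[ 451.63061757 -148.42487607  216.66653961] [3.14133840e+00 5.48898004e-04 1.61967371e+00]
cover 0.61 [317. 297.] [ 455.4 -249.2    6. ]
cover_handle 0.74 [319. 343.] [ 457.1 -247.5   87. ]
knob_left 0.9 [319. 180.] [ 450.9 -119.    75. ]
knob_right 0.65 [320. 456.] [ 464.7 -378.2   75. ]
knob_right 0.33 [316. 297.] [ 453.6 -213.5   75. ]
```

View pics/w12.png

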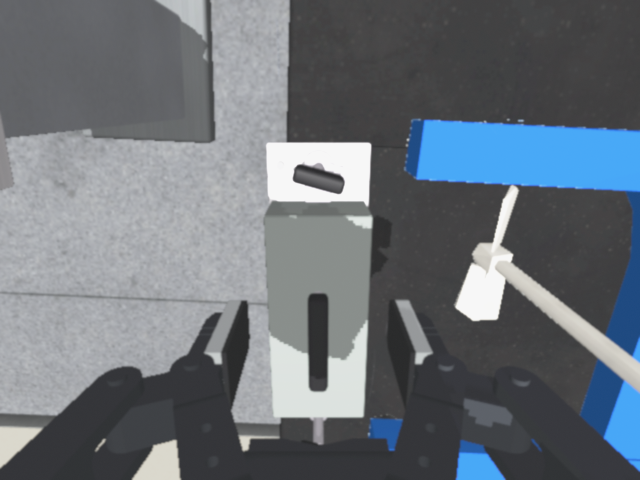

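The cover sits square on the platform and the left knob is at (319,180). I'll grip it next.

servo_tool(plan=[[0.122, 0.002, 0, 0, 0, -0.5], [0.122, 0.002, 0, 0, 0, -0.62], [0.122, 0.002, 0, 0, 0, -0.62], [0.122, 0.002, 0.2, 0, 0, -0.62], [0.122, 0.002, 0.4, 0, 0, -0.62], [0.122, 0.002, 0.46, 0, 0, -0.62], [0.122, 0.002, 0.46, 0, 0, -0.62], [0.122, 0.002, 0.46, 0, 0, -0.62], [0.122, 0.002, 0.46, 0, 0, -0.62]], gripper=-0.25)

```text
time_s: 39.33
position: [450.8, -118.4, 101.9]
tcp_rot: [3.142, 0.0, 2.914]
ft_force: [0.2, -0.6, 0.2]
finger_gap: 31.6
grip_force: 0.0
```

```bash
python3 - <<'E'
from h import *
s=ctrl.sense();print(s["position"],s["tcp_rot"],s["finger_gap"])
i=viewer.camera_info("wrist");im=snap("wrist","w13")
for l,z in(("knob_left",75),):
    for d in viewer.place_of("wrist",l)[:2]:print(l,d["confidence"],np.round(d["at"]),ray("wrist",d["at"],z,i))
print(move((450.7,-118,64),2.919))
E
```

```text
[ 450.78857527 -118.42462932  101.91461286] [3.14156732e+00 4.46099540e-04 2.91412294e+00] 31.62202014949248
knob_left 0.74 [318. 285.] [ 449.2 -118.4   75. ]
(array([0.001, 0.001, 0.152]), array([-0.   ,  0.   , -0.002]))
```

View pics/w13.png

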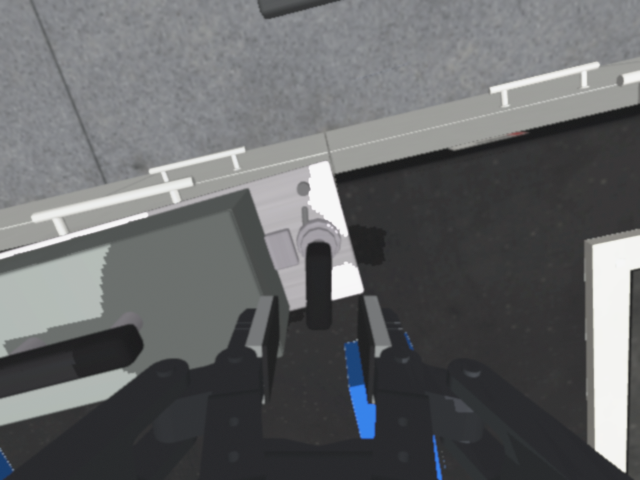

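servo_tool(plan=[[0, 0.001, 0.1, 0, 0, 0], [0, 0.001, 0.145, 0, 0, 0], [0, 0.001, 0.15, 0, 0, 0], [0, 0.001, 0.15, 0, 0, 0]])

```text
time_s: 39.92
position: [450.9, -117.9, 64.7]
tcp_rot: [3.142, 0.0, 2.917]
ft_force: [0.4, -0.1, 0.2]
finger_gap: 31.8
grip_force: 0.0
```

servo_tool(plan=[[0, 0, 0, 0, 0, 0], [0, 0, 0, 0, 0, 0], [0, 0, 0, 0, 0, 0]], gripper=-1, squeeze=40)

```text
time_s: 40.3
position: [451.2, -118.3, 65.0]
tcp_rot: [-3.141, 0.001, 2.917]
ft_force: [-0.6, -0.4, 6.5]
finger_gap: 11.3
grip_force: 42.5
```

servo_tool(plan=[[0, 0, 0, 0, 0, 0.08], [0, 0, 0, 0, 0, 0.16], [0, 0, 0, 0, 0, 0.24], [0, 0, 0, 0, 0, 0.32], [0, 0, 0, 0, 0, 0.4], [0, 0, 0, 0, 0, 0.48], [0, 0, 0, 0, 0, 0.56], [0, 0, 0, 0, 0, 0.62], [0, 0, 0, 0, 0, 0.62], [0, 0, 0, 0, 0, 0.62]])

```text
time_s: 41.55
position: [450.6, -118.7, 65.0]
tcp_rot: [-3.142, 0.002, 1.618]
ft_force: [-2.7, -2.2, 7.9]
finger_gap: 11.0
grip_force: 42.6
```

servo_tool(plan=[[0, 0, 0, 0, 0, 0], [0, 0, 0, 0, 0, 0], [0, 0, -0.1, 0, 0, 0], [0, 0, -0.3, 0, 0, 0], [-0.3, 0, -0.5, 0, 0, 0], [-0.9, 0, -0.5, 0, 0, 0], [-0.9, 0, -0.5, 0, 0, 0], [-0.9, 0, -0.5, 0, 0, 0], [-0.9, 0, -0.5, 0, 0, 0], [-0.9, 0, -0.5, 0, 0, 0]], gripper=-0.25)

```text
time_s: 42.8
position: [461.0, -341.9, 188.6]
tcp_rot: [-3.141, -0.002, 1.618]
ft_force: [-0.5, 1.6, 0.4]
finger_gap: 31.9
grip_force: 0.0
```

```bash
python3 - <<'E'
from h import *
s=ctrl.sense();print(s["position"],s["tcp_rot"],s["finger_gap"])
print(move((463.3,-379,110),2.919))
E
```

```text
[ 461.02263468 -341.85264873  188.62540921] [-3.14091325e+00 -1.65840116e-03  1.61841439e+00] 31.88431016825885
(array([-0.149,  0.002,  0.314]), array([ 0.   , -0.001, -0.621]))
```

servo_tool(plan=[[-0.149, 0.002, 0, 0, 0, -0.5], [-0.149, 0.002, 0, 0, 0, -0.62], [-0.149, 0.002, 0.1, 0, 0, -0.62], [-0.149, 0.002, 0.2, 0, 0, -0.62], [-0.149, 0.002, 0.31, 0, 0, -0.62], [-0.149, 0.002, 0.31, 0, 0, -0.62], [-0.149, 0.002, 0.31, 0, 0, -0.62], [-0.149, 0.002, 0.31, 0, 0, -0.62], [-0.149, 0.002, 0.31, 0, 0, -0.62]])

```text
time_s: 43.92
position: [463.8, -378.7, 111.9]
tcp_rot: [3.141, -0.0, 2.916]
ft_force: [-0.3, 0.1, 0.3]
finger_gap: 31.8
grip_force: 0.0
```

```bash
python3 - <<'E'
from h import *
s=ctrl.sense();print(s["position"],s["tcp_rot"],s["finger_gap"])
i=viewer.camera_info("wrist");im=snap("wrist","w14")
for l,z in(("knob_right",75),("knob_left",75)):
    for d in viewer.place_of("wrist",l)[:2]:print(l,d["confidence"],np.round(d["at"]),ray("wrist",d["at"],z,i))
    for d in viewer.trace("wrist",l)[:1]:print(d["bbox"])
print(move((463.3,-379,64.5),2.919))
E
```

```text
[ 463.78013337 -378.71123412  111.90037255] [ 3.14129290e+00 -9.84414687e-05  2.91587343e+00] 31.806608932074127
knob_right 0.86 [314. 275.] [ 461.2 -380.5   75. ]
(array([0.002, 0.002, 0.189]), array([ 0.   ,  0.   , -0.001]))
```

View pics/w14.png

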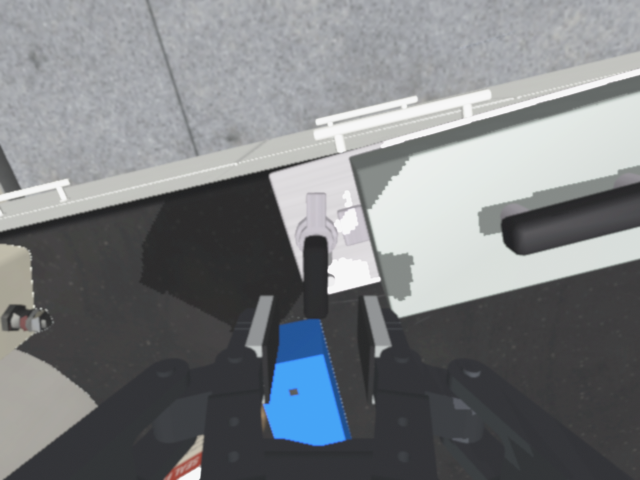

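The right knob's bar is at column 316, aligned with the tool and centred between the fingers. I'll descend, grip and turn it.

servo_tool(plan=[[0.004, -0.002, 0.1, 0, 0, 0], [0.004, -0.002, 0.17, 0, 0, 0], [0.004, -0.002, 0.188, 0, 0, 0], [0.004, -0.002, 0.188, 0, 0, 0]])

```text
time_s: 44.68
position: [462.5, -380.0, 64.9]
tcp_rot: [3.141, -0.0, 2.917]
ft_force: [0.4, 0.4, 0.9]
finger_gap: 32.2
grip_force: 0.0
```

servo_tool(plan=[[0, 0, 0, 0, 0, 0], [0, 0, 0, 0, 0, 0], [0, 0, 0, 0, 0, 0]], gripper=-1)

```text
time_s: 45.05
position: [463.2, -380.0, 65.8]
tcp_rot: [3.141, 0.002, 2.918]
ft_force: [0.2, 3.9, 6.7]
finger_gap: 10.7
grip_force: 42.3
```

servo_tool(plan=[[0, 0, 0, 0, 0, 0.08], [0, 0, 0, 0, 0, 0.16], [0, 0, 0, 0, 0, 0.24], [0, 0, 0, 0, 0, 0.32], [0, 0, 0, 0, 0, 0.4], [0, 0, 0, 0, 0, 0.48], [0, 0, 0, 0, 0, 0.56], [0, 0, 0, 0, 0, 0.62], [0, 0, 0, 0, 0, 0.62], [0, 0, 0, 0, 0, 0.62]])

```text
time_s: 46.3
position: [463.0, -380.1, 65.8]
tcp_rot: [3.14, 0.001, 1.619]
ft_force: [-0.8, 3.0, 6.4]
finger_gap: 11.1
grip_force: 42.3
```

servo_tool(plan=[[0, 0, 0, 0, 0, 0], [0, 0, 0, 0, 0, 0], [0, 0, -0.1, 0, 0, 0], [0, 0, -0.4, 0, 0, 0], [0.5, 0, -0.8, 0, 0, 0], [0.9, 0, -0.8, 0, 0, 0], [0.9, 0, -0.8, 0, 0, 0], [0.9, 0, -0.8, 0, 0, 0], [0.9, 0, -0.8, 0, 0, 0], [0.9, 0, -0.8, 0, 0, 0]], gripper=0.3)

```text
time_s: 47.55
position: [452.0, -155.5, 264.7]
tcp_rot: [3.141, 0.001, 1.619]
ft_force: [-0.5, 0.4, -0.9]
finger_gap: 55.4
grip_force: 0.0
```

```bash
python3 - <<'E'
from h import *
s=ctrl.sense();print(s["time_s"],s["position"],s["tcp_rot"],s["joint_positions"].round(2))
i=viewer.camera_info("wrist");im=snap("wrist","w15")
for l,z in(("cover",6),("cover_handle",87),("knob_left",75),("knob_right",75)):
    for d in viewer.place_of("wrist",l)[:2]:print(l,d["confidence"],np.round(d["at"]),ray("wrist",d["at"],z,i))
t=viewer.get_image("top")[270:370,290:490];cv2.imwrite("pics/t15.png",np.hstack([cv2.resize(im,(400,300)),cv2.resize(t,(400,300))]))
snap("scene","s15")
for d in viewer.place_of("top","jar_a")+viewer.place_of("scene","jar_a"):print(d)
for l in("stopper","dish"):print(viewer.place_of("scene",l)[:1],viewer.place_of("top",l)[:1])
E
```

```text
47.55 [ 452.01513719 -155.46518337  264.73929819] [3.14119961e+00 8.78426862e-04 1.61928210e+00] [-0.46  0.17 -0.11  1.29 -0.    1.06]
cover 0.68 [320. 158.] [ 453.2 -125.7    6. ]
cover 0.67 [320. 270.] [ 458.5 -248.4    6. ]
cover_handle 0.81 [317. 305.] [ 455.4 -246.9   87. ]
knob_left 0.92 [319. 160.] [ 451.4 -118.5   75. ]
knob_right 0.76 [319. 415.] [ 464.7 -382.1   75. ]
{'at': [221.0, 214.0], 'confidence': 0.45}
[{'at': [221.1, 216.4], 'confidence': 0.58}] [{'at': [352.3, 298.7], 'confidence': 0.66}]
[{'at': [222.9, 217.7], 'confidence': 0.59}] [{'at': [189.1, 229.1], 'confidence': 0.6}]
```

View pics/w15.png

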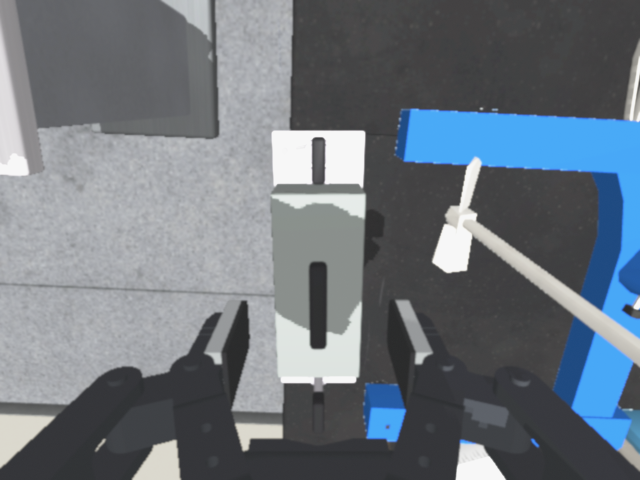

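```bash
python3 -c "
from h import *
print(ray('scene',(221.1,216.4),3),ray('scene',(222.9,217.7),0));print(ctrl.close_job())"
```

```text
[525.7 469.4   3. ] [528.1 463.    0. ]
the job is handed in; nothing more can be done
None
```

The job is handed in at about 48 s of robot time, result not reported: stopper in the tray, both jars found in the pan, cover fully down and both clamps locked; I viewed 16 pictures, two over the limit of 14.

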